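Turn a wooden trencher over on the turnover stand

TASK

The rough-carved trencher (a rectangular wooden plate) lies hollow side up on the high shelf of the turnover stand. Push it over the edge so that it slides down the short ramp and stands in the slot, leaning back against the stand, then tip its upper end forward so it falls hollow side down on the low bed, and slide it along the bed until it is flush against the end stop. Do not lift it off the stand, leave the mallet, jar and mug where they are, and let go of everything.

Things in the scene. Friction and masses are not known exactly. Their poses are not given: they have to be found in the camera images.
- stand: Fixed wooden turnover stand, 160 mm wide (its x), 480 mm long (its y). Origin: on the table, mid-width, under the ramp's top edge; +y runs downhill, z up. y=-190 to 0 mm: level high shelf, top at z=80, open at its back. y=0 to 31: ramp at 65 degrees down to z=12. y=31 to 62: slot, floor at z=12. y=62 to 265: level low bed, top at z=30. y=265: end stop, 30 mm above the bed, 25 mm thick.
- trencher: Loose rectangular plate of brown wood, 120 (its x) by 140 (its y) by 26 mm, about 0.24 kg (varies). +z face: recess 88 x 104 mm, 14 mm deep, within a rim; other face plain and flat. Origin: centre of the flat face; +z out of the hollow side. Starts on the shelf hollow up, long side along the stand within 0.05 rad.
- trencher_center (a point): Centre of the trencher's 120 x 140 x 26 mm outline, 13 mm above its origin along its z.
- stop_face (a point): On the stand: middle of the end stop's face, at bed level (stand y=265, z=30 mm). Same axes as the stand. When the trencher is home its centre is 70 mm before this point.
- mallet: Bystander: round wooden carver's mallet standing on its head, head 84 mm across and 110 mm tall, handle up to 240 mm. Origin: centre of its underside.
- oil_jar: Bystander: jar, 72 mm across, 110 mm tall. Origin: centre of its underside.
- mug: Bystander: white mug, 80 mm across, 90 mm tall. Origin: centre of its underside.
- ramp_top (a point): Stand: middle of the edge where shelf becomes ramp (y=0, z=80 mm). The ramp is two skids, 26 mm wide; between them an 84 mm wide notch (x -42 to 42) goes down to z=12 and runs back 35 mm into the shelf: room for fingers. Pushed half over the edge, the trencher tips and slides, then leans on the edge at 48 to 60 degrees, foot at y=44 to 50, upper end 40 to 60 mm above the shelf.
- slot_lip (a point): Stand: middle of the bed's edge at the slot (y=62, z=30 mm); the slot's front wall, 18 mm high, stops the leaning trencher's foot. Its upper end rises to z=152 as it comes upright; a level push rubs and may jam, so rise with it. Past upright it falls on the bed, rear edge 35 mm behind to 25 mm past the lip. Channel 134 mm wide; rails 18 mm above shelf, 12 above bed, shelf-high at the slot.

How it is judged (in metres and radians):
On the way, in this order (a step that is already met when the one before it is completed fails the run):
1. the trencher stands in the slot at the foot of the ramp, leaning back against the stand (angle between trencher's own z axis and vertical between 0.75 and 1.3 rad and y of trencher_center in the frame of stand between -0.01 and 0.06 m), for 0.2 s.
2. the trencher lies flat on the low bed, hollow side down (angle between trencher's own z axis and vertical above 3.04 rad and z of trencher_center in the frame of stand below 0.048 m), for 0.2 s.
At the end, for the whole second after the job is handed in: The trencher lies flat on the low bed between the rails, hollow side down, flush against the end stop (within 5 mm, square to it within 0.06 rad), at rest and released; mallet, jar and mug are where they were (all of step 2 and y of trencher_center in the frame of stop_face between -0.075 and -0.065 m and x of trencher_center in the frame of stop_face between -0.015 and 0.015 m and angle between the y axis of trencher and the y axis of stand, either way round below 0.06 rad and linear speed of trencher below 0.01 m/s); the robot touches nothing.
It fails at once if the trencher is lifted off the stand (its centre rises above 130 mm over the table) (height (world z) of trencher_center above 0.13 m).
It fails at once if the mallet is moved by more than 20 mm (distance of mallet from where it was at the start of the episode above 0.02 m).
It fails at once if the jar is moved by more than 20 mm (distance of oil_jar from where it was at the start of the episode above 0.02 m).
It fails at once if the mug is moved by more than 20 mm (distance of mug from where it was at the start of the episode above 0.02 m).
It also fails if it takes over 46 s, if anything falls off the work surface, if the arm or the gripper's body presses on something with over 40 N, if the wrist force passes 120 N, or if a joint passes its speed limit or range.

ROBOT

A 7-joint arm with a two-finger parallel gripper is mounted at the origin on the work surface. World frame = base frame: x ahead of the robot, y to its left, z up, the work surface at z = 0. Lengths are in mm, angles in rad, forces in N, time in s.
With the tool pointing down it reaches from about 400 to 875 mm from the base axis. Payload 6.5 kg.
Tool frame: the origin (TCP) lies at the very end of the fingers, on their centre line; the grasp point (between the pads) lies 19 mm behind it; x points along the fingers, z is the direction in which the jaws open and shut, and the axes are right-handed (so a half turn about x gives the same grasp; the last joint's range is limited). The gripper opens to 85 mm and grips with 20 to 120 N. Pads are 22 mm wide; open, the fingers measure 114 mm over their backs; the gripper's body (76 mm by 85 mm) begins 54 mm behind the grasp point. The pads swing forward as they close: fully open they stand 13 mm farther back than shut.
Start: joints at [1.274, 0.536, -0.004, 1.538, 0.003, 1.067, -0.071], TCP at [148.688, -632.758, 231.29] pointing down, gripper open.
Joint ranges: [-2.7, 2.7], [-0.37, 2.16], [-1.27, 1.26], [0.24, 2.4], [-1.31, 4.45], [0.19, 1.91], [-2.76, 2.76]. Speed limits (rad/s): [2.39, 2.39, 3.14, 3.14, 3.14, 3.14, 3.14].

INTERFACE

Orientations are given as a unit quaternion [w, x, y, z].
In Python, from cell import observe, imaging, order gives the robot as it stands.
- The arm moves only by the tool jog_arm, never from a script. Its argument "steps" is a list that holds one entry, the list of rows, each a list of 7 numbers: the shift along the tool's x, y, z in cm, then the turn, a rotation vector about the tool's x, y, z in degrees, then the closure, from 0 (fully open) to 1 (shut). A call has 1 to 12 rows; each row shifts and turns the pose as measured when the row begins, along the tool's axes as they then stand; what a row does not reach is not made up. A row lasts 1/8 s, in which the tool goes at most 62.5 mm and 10.7 degrees, less where a joint would pass 70% of its speed; a pose out of reach is approached as far as the arm can. A call is refused whole if a number of a shift passes 6.25 or a number of a turn 10.7, either way. A call with a gripper value outside its range is refused whole. The fingers move at their own pace and stop on an object; the grip force is fixed at half the most. Time passes only in rows, so rows that do not move let the fingers close. It gives the time, the measured TCP pose, the force and the opening at its end, in the units of the state.
- observe(): the state, without advancing time (a new reading comes with each control period).
- imaging.read_camera(name): name is "side" or "top" or "wrist"; returns a dict with "color" (420x560x3 uint8, blue, green, red), "intrinsics" (3x3 intrinsics, pixels), "rvec" (rotation vector, rad) and "tvec" (3), from world to camera coordinates, as OpenCV has them; the wrist camera has in their place "hand_eye" (4x4, takes a point from camera to tool coordinates, whose origin is the TCP and whose axes are the tool frame's). Camera axes: x right, y down, z forward; pixel columns grow to the right and rows downward; lengths in mm; the calibration is good to about 2 mm. A picture is of the moment at which its call begins: read the wrist's pose just before it. There is no depth.
- order.finish_job(): hands the job in, once; it reports no verdict.
The state is a dict: "clock": time; "qpos": joint angles; "qvel": joint speeds; "joint_torque": joint torques, N m; "ee_pos": TCP position; "eef_rot": TCP orientation; "force": force on the tool from outside, world axes, zero at the start; "torque": the same for the moment, N m; "grip_width": finger opening in mm.
Only numpy, scipy, OpenCV 4.12 (cv2) and the standard library are available. Lean on these libraries where they do the work, as an engineer would, in place of code of your own. Each camera call takes 0.05 s, during which the arm holds its last target. There are 200 camera calls.

## Working session

There is one attempt and no reset: what is moved stays moved. The work goes in short steps, Python scripts to look and compute and a tool call to move; the robot and the scene stay as the last step left them, time stands still between calls to the robot, and variables do not carry over. Pictures are saved under pics/ and viewed, about 8 in all and at most 12, crops included, and the job is handed in when it is done.

Besides the shell and the picture viewer there is one more tool, called as a command line: name --argument value ..., lists and objects as JSON in quotes. jog_arm: Moves the arm, as the interface text tells. Its arguments: {"type":"object","properties":{"steps":{"type":"array"}},"required":["steps"]}

```bash
mkdir -p pics; ls; python3 - <<'E'
from cell import observe, imaging
import cv2, numpy as np
print(observe())
for n in ["side","top"]:
    c=imaging.read_camera(n); cv2.imwrite(f"pics/{n}0.png",c["color"])
    R=cv2.Rodrigues(c["rvec"])[0]; print(n,c["intrinsics"],(-R.T@np.array(c["tvec"]).ravel()), R)
E
```

```text
pics
{'clock': 0.0, 'qpos': array([ 1.27379058,  0.53715248, -0.00440179,  1.53885795,  0.00259922,
        1.06726173, -0.07120407]), 'qvel': array([ 0.00068101, -0.00087906,  0.00055765,  0.00030128, -0.00113406,
       -0.00025625,  0.00101985]), 'joint_torque': array([-8.65473630e-04, -5.83405101e+01,  1.04826272e+00, -2.59105682e+01,
        1.22805944e-02,  9.48818604e-03, -4.35961351e-05]), 'ee_pos': array([ 148.51738198, -632.17893716,  230.42820164]), 'eef_rot': array([ 0.5537621 ,  0.4394178 ,  0.5547486 , -0.43876364]), 'force': array([-0.6117532 , -0.53268501, -0.28831906]), 'torque': array([ 0.00027581, -0.02114905,  0.03144682]), 'grip_width': 85.48708170319154}
side [[491.20539634   0.         271.75109038]
 [  0.         491.20539634 207.24834297]
 [  0.           0.           1.        ]] [ 511.07093336 -958.32974326 1153.17126788] [[ 9.93785822e-01 -1.11307271e-01  6.57012645e-04]
 [-8.18475805e-02 -7.34735434e-01 -6.73397962e-01]
 [ 7.54368199e-02  6.69159573e-01 -7.39279888e-01]]
top [[528.12276151   0.         273.22694262]
 [  0.         528.12276151 208.18603952]
 [  0.           0.           1.        ]] [ 453.09691479   20.74751583 1625.20678367] [[-0.02523196 -0.99964088  0.00902547]
 [-0.99292216  0.0240122  -0.1163142 ]
 [ 0.11605571 -0.01189642 -0.99317146]]
```

View pics/side0.png

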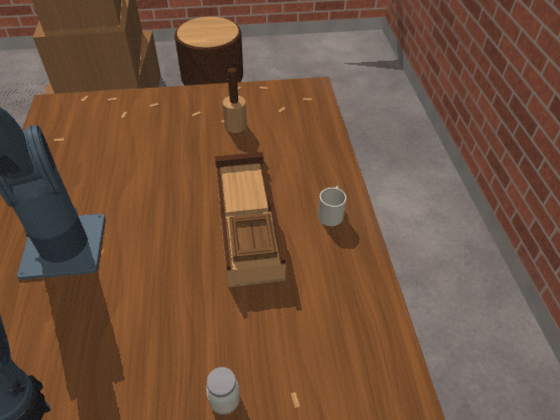

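View pics/top0.png

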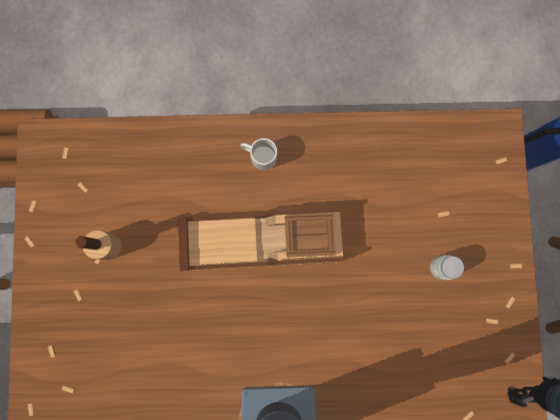

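The side and top views show the stand lying along world +y. The shelf with the trencher is at low y (top view px ~343, 235), the stop at high y (~183, 240), the mallet is beyond the stop, and the mug is on the +x side. I'll zoom in for the corners.

```bash
python3 - <<'E'
import cv2, numpy as np
a=cv2.imread("pics/top0.png")[200:280,170:370]; b=cv2.imread("pics/side0.png")[145:295,200:300]
A=cv2.resize(a,None,fx=4,fy=4,interpolation=cv2.INTER_CUBIC)
cv2.imwrite("pics/topz.png",A)
B=cv2.resize(b,None,fx=4,fy=4,interpolation=cv2.INTER_CUBIC); cv2.imwrite("pics/sidez.png",B)
E
```

```text
(no output)
```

View pics/topz.png

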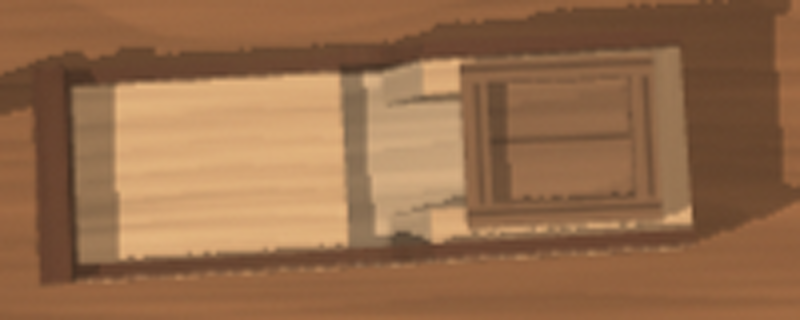

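View pics/sidez.png

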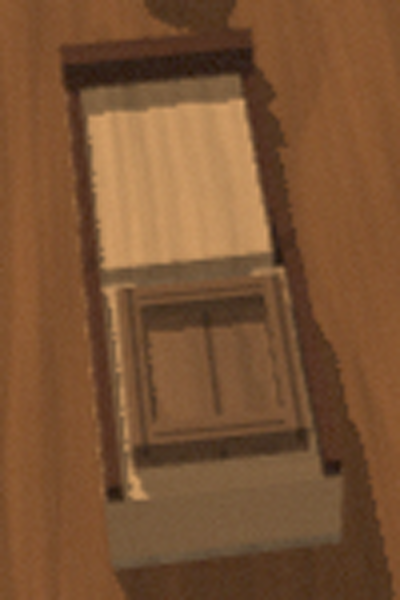

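```bash
cat > fit.py <<'E'
from cell import imaging
import cv2, numpy as np
from scipy.optimize import least_squares
C={n:imaging.read_camera(n) for n in("top","side")}
off={"top":(170,200),"side":(200,145)}
def proj(n,P): c=C[n]; return cv2.projectPoints(np.array(P,float).reshape(-1,3),c["rvec"],c["tvec"],c["intrinsics"],None)[0][:,0]
def w(p,P): c,s=np.cos(p[2]),np.sin(p[2]); P=np.array(P,float); return np.c_[p[0]+c*P[:,0]-s*P[:,1],p[1]+s*P[:,0]+c*P[:,1],P[:,2]]
def fit(D,x0):
    def r(p):
        out=[]
        for n,L in D.items():
            px=np.array([l[0] for l in L],float)/4+off[n]-.375
            out.append((proj(n,w(p,[l[1] for l in L]))-px).ravel())
        return np.concatenate(out)
    s=least_squares(r,x0,loss="soft_l1"); print(s.x, np.round(s.fun.reshape(-1,2),1).tolist()); return s.x
if __name__=="__main__":
    st=fit({"top":[((36,65),(80,290,60)),((40,282),(-80,290,60)),((680,48),(67,-190,80)),((692,228),(-67,-190,80)),((343,75),(67,62,30)),((348,245),(-67,62,30))],
     "side":[((62,45),(-80,290,60)),((250,30),(80,290,60)),((107,503),(-80,-190,80)),((342,475),(80,-190,80)),((113,570),(-80,-190,0)),((342,540),(80,-190,0))]},[480,0,0])
    t=fit({"top":[((463,66),(60,70,106)),((654,56),(60,-70,106)),((663,219),(-60,-70,106)),((468,225),(-60,70,106))],
     "side":[((120,290),(-60,70,106)),((278,278),(60,70,106)),((305,430),(60,-70,106)),((135,448),(-60,-70,106))]},[480,-100,0])
    R=lambda a:np.array([[np.cos(a),-np.sin(a)],[np.sin(a),np.cos(a)]])
    print("trencher in stand",R(-st[2])@(t[:2]-st[:2]),t[2]-st[2])
    import json; json.dump(list(st),open("stand.json","w"))
E
python3 fit.py
```

```text
[ 5.48434310e+02 -5.73580156e+00  2.99911716e-02] [[-0.9, 0.0], [-0.0, -0.1], [0.1, -0.8], [0.3, -0.2], [-0.6, -1.2], [0.5, 0.6], [-0.4, 0.0], [0.3, -0.7], [-0.7, 0.0], [0.2, 0.1], [-0.3, 0.0], [-0.4, 0.7]]
[ 5.51389901e+02 -1.02630304e+02  1.28957457e-02] [[-0.1, -1.3], [0.5, -0.6], [0.4, 0.2], [0.4, 0.6], [-1.7, -0.2], [0.9, -1.2], [0.5, -0.2], [-2.0, -0.2]]
trencher in stand [ 4.87178388e-02 -9.69395571e+01] -0.01709542583295117
```

```bash
cat > h.py <<'E'
from cell import observe
import numpy as np, json, sys
from scipy.spatial.transform import Rotation as Ro
st=json.load(open("stand.json")); S=Ro.from_euler("z",st[2])
o=np.array([st[0],st[1],0])
def report(target=None,sgn=1):
    s=observe(); q=np.array(s["eef_rot"]); R=Ro.from_quat(q,scalar_first=True)
    p=S.inv().apply(np.array(s["ee_pos"])-o)
    T=S*Ro.from_matrix(np.array([[0,0,-1],[0,sgn,0],[sgn,0,0]]).T)
    print("t %.2f tcp in stand"%s["clock"],p.round(1),"force(stand)",S.inv().apply(s["force"]).round(1),"w %.0f"%s["grip_width"],"q",np.round(s["qpos"],2))
    print("turn tool deg",np.degrees((R.inv()*T).as_rotvec()).round(1))
    if target is not None:
        d=S.apply(np.array(target)-p); print("shift now-frame cm",(R.inv().apply(d)/10).round(2),"final-frame",(T.inv().apply(d)/10).round(2))
if __name__=="__main__":
    a=[float(v) for v in sys.argv[1:4]]; report(a or None, int(sys.argv[4]) if len(sys.argv)>4 else 1)
E
sed -i 's/np.array(\[\[0,0,-1\],\[0,sgn,0\],\[sgn,0,0\]\]).T/np.array([[0,0,-1],[0,sgn,0],[sgn,0,0]]).T/' h.py
python3 h.py 0 -205 150 1; python3 h.py 0 -205 150 -1
```

```text
t 0.20 tcp in stand [-418.5 -614.4  230.8] force(stand) [-0.3 -0.1 -0.5] w 85 q [ 1.27  0.54 -0.    1.54  0.    1.07 -0.07]
turn tool deg [-78.5  -0.1  -0. ]
shift now-frame cm [  8.1   49.17 -31.76] final-frame [ 8.08 40.94 41.85]
t 0.20 tcp in stand [-418.5 -614.4  230.8] force(stand) [-0.3 -0.1 -0.5] w 85 q [ 1.27  0.54 -0.    1.54  0.    1.07 -0.07]
turn tool deg [ 1.015e+02 -0.000e+00  1.000e-01]
shift now-frame cm [  8.1   49.17 -31.76] final-frame [  8.08 -40.94 -41.85]
```

jog_arm --steps '[[[0,0,0,-9.8,0,0,0.65],[0,0,0,-9.8,0,0,0.65],[0,0,0,-9.8,0,0,0.65],[0,0,0,-9.8,0,0,0.65],[0,0,0,-9.8,0,0,0.65],[0,0,0,-9.8,0,0,0.65],[0,0,0,-9.8,0,0,0.65],[0,0,0,-9.8,0,0,0.65],[0,4,4,0,0,0,0.65],[0,4,4,0,0,0,0.65],[0,4,4,0,0,0,0.65],[0,4,4,0,0,0,0.65]]]'

```text
clock: 1.7
ee_pos: [294.9, -459.1, 227.6]
eef_rot: [0.706, -0.021, 0.708, 0.024]
force: [0.4, -0.2, -0.0]
grip_width: 30.1
```

```bash
python3 h.py 0 -205 150
```

```text
t 1.70 tcp in stand [-267.  -445.5  227.6] force(stand) [ 0.4 -0.2 -0. ] w 30 q [ 1.23  0.4  -0.39  1.8   0.18  0.99  0.83]
turn tool deg [ 2.  -0.2 -0.2]
shift now-frame cm [ 7.76 23.08 27.54] final-frame [ 7.76 24.05 26.7 ]
```

jog_arm --steps '[[[0,3.5,4,2,0,0,0.65],[0,3.5,4,0,0,0,0.65],[0,3.5,4,0,0,0,0.65],[1,3.5,4,0,0,0,0.65],[1.5,3.3,4,0,0,0,0.65],[2,3.3,3.5,0,0,0,0.65],[2,3,3,0,0,0,0.65]]]'

```text
clock: 2.58
ee_pos: [560.3, -205.7, 162.6]
eef_rot: [0.707, -0.01, 0.707, 0.01]
force: [-0.5, -0.2, -0.5]
grip_width: 29.7
```

```bash
python3 h.py 0 -200 88
```

```text
t 2.58 tcp in stand [   5.9 -200.3  162.6] force(stand) [-0.5 -0.2 -0.5] w 30 q [ 0.6   0.57 -0.45  1.72  0.3   0.92  0.06]
turn tool deg [-0.2  0.  -0. ]
shift now-frame cm [ 7.46  0.02 -0.59] final-frame [ 7.46  0.03 -0.59]
```

jog_arm --steps '[[[3,0,-0.6,0,0,0,0.65],[2.5,0,0,0,0,0,0.65],[1.5,0,0,0,0,0,0.65],[0.4,0,0,0,0,0,0.65],[0,1,0,0,0,0,0.65],[0,1,0,0,0,0,0.65],[0,1,0,0,0,0,0.65],[0,1,0,0,0,0,0.65],[0,1,0,0,0,0,0.65],[0,1,0,0,0,0,0.65]]]'

```text
clock: 3.82
ee_pos: [555.7, -138.4, 87.8]
eef_rot: [0.708, -0.011, 0.706, 0.012]
force: [0.0, -0.4, -0.5]
grip_width: 29.5
```

```bash
python3 h.py 0 -90 88; python3 - <<'E'
from cell import imaging
import cv2
a=cv2.resize(imaging.read_camera("top")["color"][190:290,150:390],(720,300)); cv2.imwrite("pics/a.png",a)
E
```

```text
t 3.83 tcp in stand [   3.3 -132.8   87.8] force(stand) [-0.  -0.4 -0.5] w 29 q [ 0.47  0.64 -0.41  1.83  0.36  0.75 -0.1 ]
turn tool deg [ 0.2  0.2 -0. ]
shift now-frame cm [-0.02  4.28 -0.32] final-frame [-0.02  4.28 -0.33]
```

View pics/a.png

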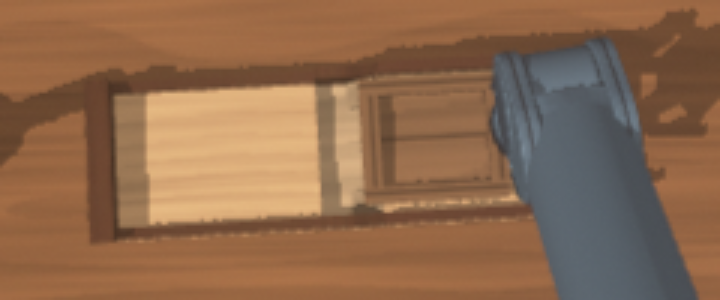

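The top view shows the trencher about 44 mm downhill and still square, with its front edge at px ~361. I'll keep pushing until it tips.

jog_arm --steps '[[[0,1,-0.1,0,0,0,0.65],[0,1,-0.1,0,0,0,0.65],[0,1,0,0,0,0,0.65],[0,0.8,0,0,0,0,0.65],[0,0.5,0,0,0,0,0.65],[0,0.4,0,0,0,0,0.65],[0,0.4,0,0,0,0,0.65],[0,0.3,0,0,0,0,0.65],[0,0.3,0,0,0,0,0.65],[0,0,0,0,0,0,0.65],[0,0,0,0,0,0,0.65]]]'

```text
clock: 5.25
ee_pos: [551.8, -76.0, 88.2]
eef_rot: [0.709, -0.011, 0.705, 0.013]
force: [-0.2, -0.0, 0.5]
grip_width: 29.9
```

```bash
python3 h.py 0 -90 88; python3 - <<'E'
from cell import imaging
import cv2, numpy as np
a=cv2.resize(imaging.read_camera("top")["color"][190:290,170:330],(480,300)); b=cv2.resize(imaging.read_camera("side")["color"][150:300,195:305],(320,436));b=b[:436]
o=np.zeros((436,800,3),np.uint8);o[:300,:480]=a;o[:,480:]=b;cv2.imwrite("pics/b.png",o)
E
```

```text
t 5.25 tcp in stand [  1.3 -70.3  88.2] force(stand) [-0.2 -0.   0.5] w 30 q [ 0.37  0.61 -0.42  1.87  0.36  0.73 -0.21]
turn tool deg [ 0.2  0.3 -0.1]
shift now-frame cm [ 0.02 -1.97 -0.14] final-frame [ 0.02 -1.97 -0.13]
```

View pics/b.png

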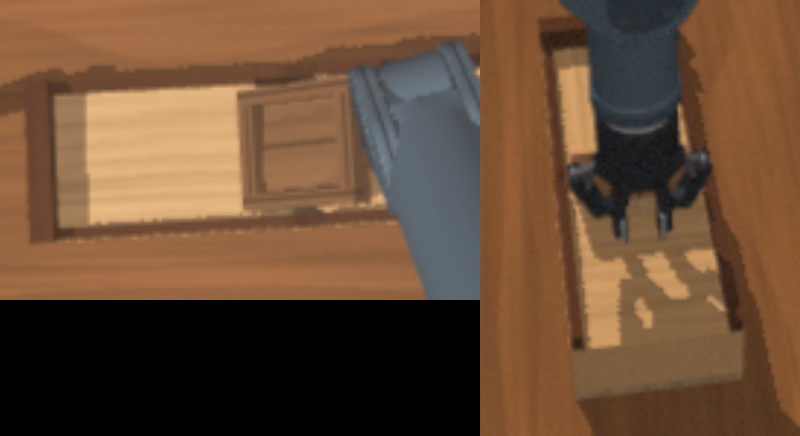

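The picture shows the trencher tipped and leaning in the slot. It is foreshortened to ~39 px, about 48–54°, with its front at px 240 just over the lip. The fingers are behind it and not touching. Next I'll rise and sweep forward along the arc.

jog_arm --steps '[[[-0.7,0.6,-0.1,0,0,0,0.65],[0,1,0,0,0,0,0.65],[-0.1,0.8,0,0,0,0,0.65],[-0.5,0.8,0,0,0,0,0.65],[-0.55,0.8,0,0,0,0,0.65],[-0.5,0.85,0,0,0,0,0.65],[-0.4,0.9,0,0,0,0,0.65],[-0.35,0.9,0,0,0,0,0.65]]]'

```text
clock: 6.35
ee_pos: [548.7, -6.6, 122.1]
eef_rot: [0.709, -0.012, 0.705, 0.011]
force: [-0.2, -1.7, 2.9]
grip_width: 29.8
```

```bash
python3 h.py 0 0 115; python3 - <<'E'
from cell import imaging
import cv2, numpy as np
a=cv2.resize(imaging.read_camera("top")["color"][190:290,170:330],(480,300)); b=cv2.resize(imaging.read_camera("side")["color"][150:300,195:305],(320,436));b=b[:436]
o=np.zeros((436,800,3),np.uint8);o[:300,:480]=a;o[:,480:]=b;cv2.imwrite("pics/c.png",o)
E
```

```text
t 6.35 tcp in stand [  0.3  -0.9 122.1] force(stand) [-0.3 -1.7  2.9] w 30 q [ 0.27  0.55 -0.45  1.88  0.33  0.78 -0.32]
turn tool deg [0.2 0.3 0. ]
shift now-frame cm [ 0.71  0.09 -0.03] final-frame [ 0.71  0.09 -0.03]
```

View pics/c.png

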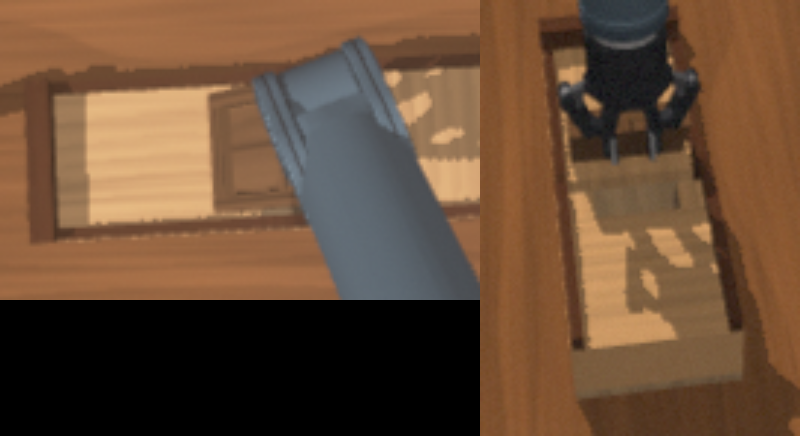

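```bash
cat > lean.py <<'E'
from fit import *
import json
from scipy.spatial.transform import Rotation as Ro
st=np.array(json.load(open("stand.json")))
def pts(p,L): # p: y,z of flat centre line at foot corner, tilt phi(rad from horizontal, upper end toward -y), x, yaw
    L=np.array(L,float)-[0,70,0]
    P=Ro.from_euler("z",p[4]).apply(Ro.from_euler("x",-p[2]).apply(L))+[p[3],p[0],p[1]]
    return w(st,P)
def lean(D,x0):
    def r(p): return np.concatenate([(proj(n,pts(p,[l[1] for l in D[n]]))-np.array([l[0] for l in D[n]])).ravel() for n in D])
    s=least_squares(r,x0,loss="soft_l1",x_scale=[10,10,.1,10,.05]); print(s.x.round(2),"top corner y,z",(s.x[0]-140*np.cos(s.x[2])).round(),(s.x[1]+140*np.sin(s.x[2])).round(),s.fun.reshape(-1,2).round(1).tolist())
E
python3 - <<'E'
from lean import *
B=lambda u,v:(170+u/3-.33,190+v/3-.33)
Sd=lambda u,v:(195+(u-480)/2.909-.33,150+v/2.909-.33)
for x0 in ([50,12,.9,0,0],[90,30,.5,0,0]):
  lean({"top":[(B(210,92),(60,70,26)),(B(214,212),(-60,70,26))],
  "side":[(Sd(575,137),(-60,-70,26)),(Sd(572,162),(-60,-70,0)),(Sd(690,152),(60,-70,0)),(Sd(690,128),(60,-70,26))]},x0)
# image b: front edge
for f in ([50,12,.95,0,0],[60,12,.84,0,0],[62,12,.84,0,0]): print((proj("top",pts(f,[(60,70,26),(-60,70,26),(60,-70,26),(60,-70,0)]))-[170,190])*3)
E
```

```text
[ 8.823e+01 -2.985e+01  1.120e+00  2.530e+00 -2.000e-02] top corner y,z 27.0 96.0 [[0.2, 0.4], [-0.2, -1.0], [-1.4, 0.2], [0.3, 0.1], [0.6, -0.1], [-0.3, -0.2]]
[ 8.823e+01 -2.985e+01  1.120e+00  2.530e+00 -2.000e-02] top corner y,z 27.0 96.0 [[0.2, 0.4], [-0.2, -1.0], [-1.4, 0.2], [0.3, 0.1], [0.6, -0.1], [-0.3, -0.2]]
[[245.78408546  89.0244165 ]
 [251.82454673 207.87569805]
 [328.39707915  72.89805135]
 [350.24981803  73.364759  ]]
[[237.6020606   89.25496529]
 [243.57993145 208.28347055]
 [332.23881764  73.50071256]
 [351.99705303  74.30230801]]
[[235.62581415  89.36199754]
 [241.58653178 208.39374216]
 [330.12998492  73.61470775]
 [349.91298669  74.4150023 ]]
```

```bash
python3 - <<'E'
from cell import imaging
import cv2, numpy as np
o=np.zeros((600,800,3),np.uint8)
s=imaging.read_camera("side")["color"][180:250,215:285]; o[:420,:420]=cv2.resize(s,(420,420),interpolation=cv2.INTER_CUBIC)
wv=imaging.read_camera("wrist")["color"]; o[:285,420:]=cv2.resize(wv,(380,285))
t=imaging.read_camera("top")["color"][205:275,225:320]; o[290:570,420:]=cv2.resize(t,(380,280),interpolation=cv2.INTER_CUBIC)
cv2.imwrite("pics/d.png",o)
from lean import *
for f in ([88,30,.98,0,0],[88,30,.7,0,0],[90,30,.5,0,0]): print((proj("side",pts(f,[(-60,-70,26),(-60,-70,0),(60,-70,26),(60,-70,0),(-60,70,0),(60,70,0)]))-[215,180])*6)
E
```

```text
[[ 57.4873489   54.07603364]
 [ 63.19269594 108.14732666]
 [309.76569335  28.75176393]
 [316.09006971  82.31281711]
 [ 66.87323216 154.19979184]
 [297.01685947 130.34315531]]
[[ 66.16522785 136.16645882]
 [ 71.86356132 190.80212671]
 [319.70074465 110.03389489]
 [324.71058373 164.28764222]
 [ 66.87323216 154.19979184]
 [297.01685947 130.34315531]]
[[ 72.12494024 193.23355475]
 [ 77.46104766 244.85031207]
 [325.0950196  166.68599106]
 [328.84632431 218.04355665]
 [ 66.56720217 151.37850108]
 [296.51339614 127.56360527]]
```

View pics/d.png

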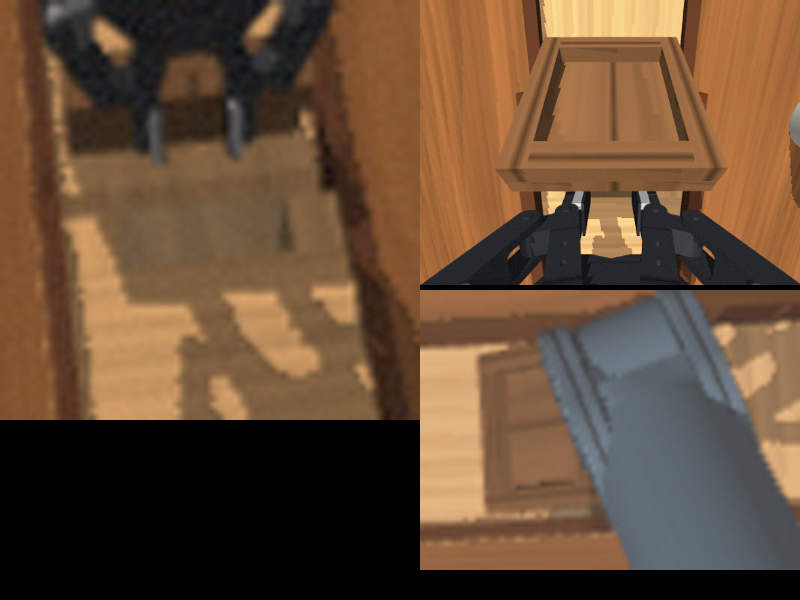

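```bash
cat > wfit.py <<'E'
from lean import *
from cell import observe
from scipy.optimize import least_squares
s=observe(); wc=imaging.read_camera("wrist")
T=np.eye(4);T[:3,:3]=Ro.from_quat(s["eef_rot"],scalar_first=True).as_matrix();T[:3,3]=s["ee_pos"]
M=np.linalg.inv(T@np.array(wc["hand_eye"]))
C["wrist"]={"rvec":cv2.Rodrigues(M[:3,:3])[0],"tvec":M[:3,3],"intrinsics":wc["intrinsics"]}
E
python3 - <<'E'
from wfit import *
W=lambda u,v:((u-420)/.6786-.3,v/.6786-.3); Sd=lambda u,v:(215+u/6-.4,180+v/6-.4); B=lambda u,v:(225+(u-420)/4-.4,205+(v-290)/4-.4)
Dw={"wrist":[(W(498,170),(-60,-70,26)),(W(726,170),(60,-70,26)),(W(510,191),(-60,-70,0)),(W(717,191),(60,-70,0)),(W(545,38),(-60,70,26)),(W(680,38),(60,70,26))]}
Dt={"top":[(B(481,355),(60,70,26)),(B(486,502),(-60,70,26))]}
Ds={"side":[(Sd(70,105),(-60,-70,26)),(Sd(71,152),(-60,-70,0))]}
for D in (Dw,{**Dw,**Dt},{**Dw,**Dt,**Ds}): lean(D,[80,20,.8,0,0])
E
```

```text
[86.05 28.14  0.97  0.8  -0.  ] top corner y,z 7.0 144.0 [[-0.7, -0.4], [1.2, -0.5], [6.8, 1.1], [-11.7, 0.8], [0.9, -0.7], [-4.5, -0.0]]
[86.07 28.14  0.97  0.82 -0.  ] top corner y,z 7.0 144.0 [[-0.7, -0.5], [1.2, -0.4], [6.8, 1.0], [-11.7, 0.9], [1.0, -0.7], [-4.5, -0.0], [-0.2, -1.3], [0.5, 2.0]]
[86.1  27.97  0.97  0.79 -0.  ] top corner y,z 7.0 143.0 [[-0.3, -0.3], [0.7, -0.4], [7.1, 1.0], [-12.0, 0.7], [1.0, -0.7], [-4.6, -0.1], [-0.2, -1.3], [0.5, 2.0], [-1.3, -6.6], [-0.5, -5.4]]
```

The wrist-view fit shows the foot rode up onto the bed: flat edge at y≈86, lean ~56°, upper corner at (7, 144), resting on the fingers. There's still room for it to fall on the bed (112+140 < 265). I'll relieve the rub, then continue in small steps and watch the foot.

jog_arm --steps '[[[-0.4,0,0,0,0,0,0.65],[-0.5,0.6,0,0,0,0,0.65],[-0.5,0.8,0,0,0,0,0.65]]]'

```text
clock: 7.32
ee_pos: [547.7, 6.5, 136.1]
eef_rot: [0.709, -0.011, 0.706, 0.011]
force: [0.8, -0.9, -0.6]
grip_width: 29.7
```

```bash
python3 h.py 0 0 115; python3 - <<'E'
from wfit import *
cv2.imwrite("pics/e.png",wc["color"])
for f in ([86,30,.97,0,0],[86,30,1.1,0,0],[100,30,.97,0,0]): print(proj("wrist",pts(f,[(-60,70,26),(60,70,26),(-60,-70,26),(60,-70,26),(-60,-70,0)])).round().tolist())
E
```

```text
t 7.33 tcp in stand [ -0.3  12.3 136.1] force(stand) [ 0.8 -1.  -0.6] w 30 q [ 0.26  0.53 -0.46  1.87  0.32  0.81 -0.33]
turn tool deg [0.1 0.2 0. ]
shift now-frame cm [ 2.11 -1.23  0.02] final-frame [ 2.11 -1.23  0.03]
[[191.0, 84.0], [369.0, 84.0], [134.0, 271.0], [427.0, 271.0], [153.0, 297.0]]
[[192.0, 81.0], [368.0, 82.0], [120.0, 238.0], [441.0, 238.0], [141.0, 277.0]]
[[189.0, 61.0], [371.0, 62.0], [129.0, 239.0], [432.0, 240.0], [150.0, 270.0]]
```

View pics/e.png

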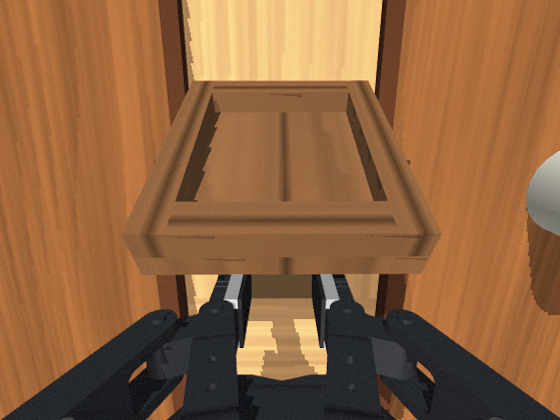

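The wrist view's corners (192,81), (370,81), (124,236), (440,235) match a foot still at y=86 with the lean now 63°. It is rotating without sliding, so I'll continue along the arc.

jog_arm --steps '[[[-0.38,0.7,0,0,0,0,0.65],[-0.32,0.7,0,0,0,0,0.65],[-0.26,0.7,0,0,0,0,0.65],[-0.2,0.7,0,0,0,0,0.65],[-0.15,0.7,0,0,0,0,0.65]]]'

```text
clock: 8.1
ee_pos: [546.5, 44.2, 149.9]
eef_rot: [0.709, -0.012, 0.705, 0.011]
force: [-0.2, -0.8, 0.3]
grip_width: 29.9
```

```bash
python3 h.py 0 0 115; python3 - <<'E'
from wfit import *
cv2.imwrite("pics/f.png",wc["color"])
for f in ([86,30,1.3,0,0],[86,30,1.4,0,0],[95,30,1.3,0,0]): print(proj("wrist",pts(f,[(-60,70,26),(60,70,26),(-60,-70,26),(60,-70,26),(-60,-70,0)])).round().tolist())
E
```

```text
t 8.10 tcp in stand [ -0.4  50.  149.9] force(stand) [-0.2 -0.8  0.3] w 30 q [ 0.2   0.51 -0.47  1.86  0.31  0.84 -0.39]
turn tool deg [0.1 0.3 0. ]
shift now-frame cm [ 3.49 -5.    0.01] final-frame [ 3.49 -5.    0.04]
[[203.0, 133.0], [359.0, 133.0], [134.0, 251.0], [429.0, 251.0], [148.0, 296.0]]
[[203.0, 132.0], [358.0, 132.0], [128.0, 219.0], [435.0, 219.0], [141.0, 272.0]]
[[202.0, 121.0], [360.0, 121.0], [131.0, 231.0], [432.0, 231.0], [146.0, 278.0]]
```

View pics/f.png

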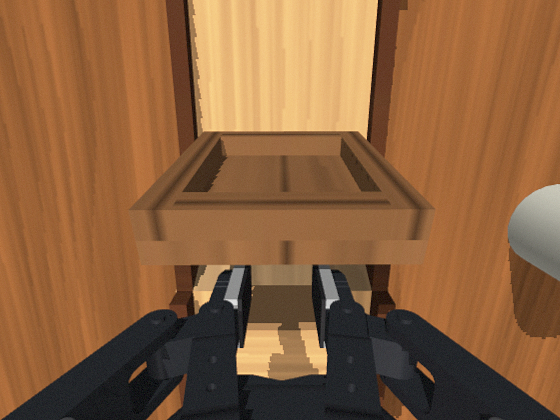

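The corners (203,132), (360,132) and row ~209 give a lean of ~1.42 rad with the foot still at 86. I'll push it past upright.

jog_arm --steps '[[[-0.1,0.7,0,0,0,0,0.65],[-0.06,0.7,0,0,0,0,0.65],[-0.03,0.7,0,0,0,0,0.65],[0,0.7,0,0,0,0,0.65],[0,0.7,0,0,0,0,0.65],[0,0.7,0,0,0,0,0.65],[0,0.6,0,0,0,0,0.65],[0,0.6,0,0,0,0,0.65],[0,0,0,0,0,0,0.65],[0,0,0,0,0,0,0.65],[0,0,0,0,0,0,0.65],[0,0,0,0,0,0,0.65]]]'

```text
clock: 9.75
ee_pos: [544.6, 101.1, 151.5]
eef_rot: [0.708, -0.012, 0.706, 0.011]
force: [-0.6, -0.6, -0.8]
grip_width: 29.7
```

```bash
python3 h.py 0 40 155; python3 - <<'E'
from wfit import *
o=np.zeros((360,800,3),np.uint8)
o[:360,:480]=cv2.resize(wc["color"],(480,360))
o[:160,480:]=cv2.resize(C["top"]["color"][205:275,170:310],(320,160)); o[160:360,480:]=cv2.resize(C["side"]["color"][145:245,200:300],(320,200))[:200]
cv2.imwrite("pics/g.png",o)
E
```

```text
t 9.75 tcp in stand [ -0.7 106.9 151.5] force(stand) [-0.7 -0.5 -0.8] w 30 q [ 0.1   0.52 -0.48  1.84  0.31  0.85 -0.5 ]
turn tool deg [0.1 0.2 0. ]
shift now-frame cm [-0.35 -6.69  0.06] final-frame [-0.35 -6.69  0.07]
```

View pics/g.png

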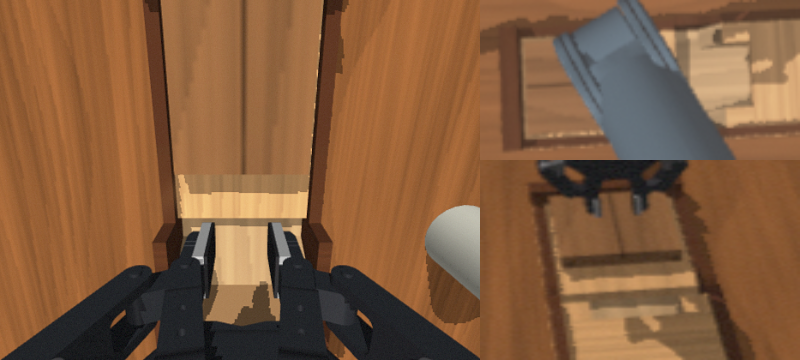

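It has fallen over, plain side up. The wrist view puts its rear edge at row ~175, with the lip at row ~218. Now to locate it.

```bash
python3 - <<'E'
from wfit import *
def ray(n,u,v,z):
    c=C[n];R=cv2.Rodrigues(c["rvec"])[0];t=np.array(c["tvec"]).ravel();o=-R.T@t;d=R.T@np.linalg.solve(c["intrinsics"],[u,v,1]);P=o+d*(z-o[2])/d[2]-[st[0],st[1],0]
    return Ro.from_euler("z",-st[2]).apply(P).round(1)
k=560/480
print("lip",ray("wrist",178*k,218*k,30),ray("wrist",308*k,218*k,30))
print("rear top",ray("wrist",178*k,175*k,56),ray("wrist",310*k,175*k,56))
print("side rear", ray("side",200+(562-480)/3.2,145+(255-160)/2,56),ray("side",200+(562-480)/3.2,145+(266-160)/2,30))
E
python3 h.py 0 62 70
```

```text
lip [-65.5  61.1  30. ] [70.2 61.  30. ]
rear top [-56.3 115.5  56. ] [ 61.7 115.5  56. ]
side rear [-57.3 119.7  56. ] [-59.  121.1  30. ]
t 10.05 tcp in stand [ -0.7 107.2 151.5] force(stand) [-0.1 -0.5 -0.1] w 30 q [ 0.1   0.52 -0.48  1.84  0.31  0.85 -0.5 ]
turn tool deg [0.1 0.2 0. ]
shift now-frame cm [ 8.15 -4.51  0.03] final-frame [ 8.15 -4.52  0.07]
```

jog_arm --steps '[[[0,-2.4,0,0,0,0,0.45],[4,0,0,0,0,0,0.45],[4,0,0,0,0,0,0.45],[2.5,0,0,0,0,0,0.45],[0.6,0,0,0,0,0,0.45],[0,1,0,0,0,0,0.45],[0,0.7,0,0,0,0,0.45],[0,0.5,0,0,0,0,0.45],[0,0.4,0,0,0,0,0.45]]]'

```text
clock: 11.18
ee_pos: [548.9, 105.1, 41.7]
eef_rot: [0.711, -0.011, 0.703, 0.011]
force: [0.8, -1.5, -1.0]
grip_width: 46.9
```

```bash
python3 h.py 0 114 40
```

```text
t 11.18 tcp in stand [  3.8 110.7  41.7] force(stand) [ 0.7 -1.5 -1. ] w 47 q [ 0.02  0.69 -0.39  1.88  0.42  0.64 -0.59]
turn tool deg [ 0.1  0.7 -0. ]
shift now-frame cm [ 0.16  0.33 -0.38] final-frame [ 0.17  0.33 -0.38]
```

jog_arm --steps '[[[0,0.3,0,0,0,0,0.45],[0,0.3,0,0,0,0,0.45],[0,0.3,0,0,0,0,0.45]]]'

```text
clock: 11.55
ee_pos: [548.7, 108.0, 41.9]
eef_rot: [0.711, -0.013, 0.703, 0.007]
force: [0.9, -7.6, 2.1]
grip_width: 46.7
```

```bash
python3 h.py 0 114 40
```

```text
t 11.55 tcp in stand [  3.7 113.7  41.9] force(stand) [ 0.7 -7.7  2.1] w 47 q [ 0.01  0.69 -0.38  1.88  0.42  0.64 -0.61]
turn tool deg [-0.1  0.6  0.5]
shift now-frame cm [ 0.18  0.03 -0.37] final-frame [ 0.19  0.03 -0.37]
```

jog_arm --steps '[[[0,0.5,0,0,0,0,0.45],[0,0.4,0,0,0,0,0.45],[0,-1,0,0,0,0,0.45],[0,-2,0,0,0,0,0.45],[-5,0,0,0,0,0,0.45],[-6,0,0,0,0,0,0.45],[-3,-3,0,0,0,0,0.45],[0,-5,0,0,0,0,0.45],[0,-5,0,0,0,0,0.45],[0,-5,0,0,0,0,0.45],[0,-5,0,0,0,0,0.45]]]'

```text
clock: 12.92
ee_pos: [554.4, -159.5, 192.7]
eef_rot: [0.712, -0.016, 0.702, 0.003]
force: [0.9, -0.3, -1.0]
grip_width: 46.7
```

```bash
python3 h.py; python3 - <<'E'
from wfit import *
o=np.zeros((500,800,3),np.uint8)
o[:240,:480]=cv2.resize(C["top"]["color"][205:265,170:290],(480,240),interpolation=cv2.INTER_CUBIC); o[:320,480:]=cv2.resize(C["side"]["color"][140:220,210:290],(320,320),interpolation=cv2.INTER_CUBIC)
o[240:500,:347]=cv2.resize(wc["color"],(347,260))
cv2.imwrite("pics/i.png",o)
E
```

```text
t 12.93 tcp in stand [   1.3 -153.9  192.7] force(stand) [ 0.9 -0.3 -1. ] w 47 q [ 0.52  0.48 -0.43  1.77  0.27  0.93  0.  ]
turn tool deg [-0.1  0.7  1. ]
```

View pics/i.png

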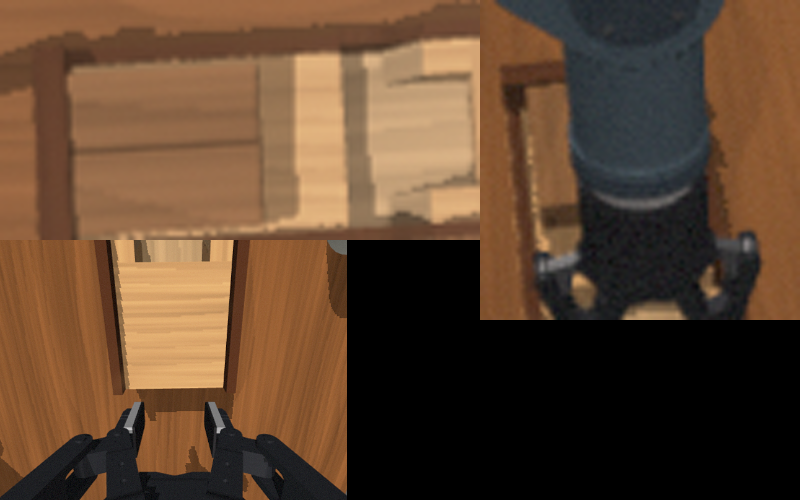

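The trencher lies plain side up between the rails, tight against the stop, with its rear edge from (259,63) to (263,225). I'll check that numerically.

```bash
python3 - <<'E'
from wfit import *
def ray(u,v,z):
    c=C["top"];R=cv2.Rodrigues(c["rvec"])[0];t=np.array(c["tvec"]).ravel();o=-R.T@t;d=R.T@np.linalg.solve(c["intrinsics"],[170+u/4-.375,205+v/4-.375,1]);P=o+d*(z-o[2])/d[2]-[st[0],st[1],0]
    return Ro.from_euler("z",-st[2]).apply(P).round(1)
print(ray(259,63,56),ray(263,225,56),ray(74,150,56))
g=cv2.cvtColor(C["top"]["color"],cv2.COLOR_BGR2GRAY)
a=cv2.absdiff(cv2.imread("pics/top0.png"),C["top"]["color"]).max(2)
for n,(x,y,r) in dict(mug=(264,153,16),jar=(447,268,18),mallet=(95,244,18)).items(): print(n,(a[y-r:y+r,x-r:x+r]>40).sum())
E
```

```text
[ 58.  122.7  56. ] [-62.3 125.4  56. ] [  0.7 262.6  56. ]
mug 0
jar 0
mallet 0
```

```bash
python3 -c "
from cell import order; print(order.finish_job())"
```

```text
the job is handed in; nothing more can be done
None
```

I turned the trencher over and slid it home against the end stop, then backed the gripper clear and handed the job in at about 13 s. It reports no verdict.

- **Push over the edge:** It tipped and came to lean at roughly 48–54°, with its foot a few mm farther out than the brief's 44–50. I judged step 1 met from the picture and the pause there, not from a direct reading.
- **Tipping forward:** The foot rode up over the slot lip onto the bed (flat edge at about y = 86 mm). I saw this in the wrist camera, eased the rubbing, and went on in small steps. The foot then stayed put, and the trencher fell hollow side down on the bed.
- **Slide to the stop:** It met resistance with about 8 N on the fingers when the rear edge was at about 125 mm; I pushed a little more, then backed off.

**Last checks (top view, before hand-in):**

| Check | Found | Required |
|---|---|---|
| Rear edge y | 122.7 and 125.4 mm at its two ends | 125 mm nominal |
| Centre before stop | about 71 mm | 65–75 mm |
| Centre x | about −2 mm | within ±15 mm |
| Out of square | about 0.02 rad, within pixel error | below 0.06 rad |
| Mallet, jar, mug | no visible change from the first picture | within 20 mm |

One disagreement: the side-view fit of the leaning trencher was several pixels off from the wrist fit, probably because I took a shadow for its end face. I trusted the wrist view, and its predictions held afterwards.

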